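# Close the dop transfer jig up to its stop

## Robot

A 7-joint arm with a two-finger parallel gripper is mounted at the origin on the work surface. World frame = base frame: x ahead of the robot, y to its left, z up, the work surface at z = 0. Lengths are in m, angles in rad, forces in N, time in s.
With the tool pointing down it reaches from about 0.425 to 0.925 m from the base axis. Payload 6.8 kg.
Tool frame: the origin (TCP) lies on the centre line of the jaws, within the pads' length; the fingertips stand 17 mm ahead of it and the grasp point (between the pads) lies 2 mm behind it (bot.finger_overhang is the distance from the TCP to the fingertips, in m); z points along the fingers, y is the line along which they close (so a half turn about z gives the same grasp; the last joint's range is limited). The gripper opens to 88 mm and grips with 3 to 60 N. Pads are 20 mm wide; open, the fingers measure 115 mm over their backs; the gripper's body (75 mm by 178 mm) begins 61 mm behind the grasp point.
Start: joints at [1.158, 0.477, 0.022, 1.555, -0.011, 1.109, -0.083], TCP at [0.203, -0.644, 0.24] pointing down, gripper open.
Joint ranges: [-2.96, 2.96], [-0.34, 2.1], [-1.41, 1.46], [0.24, 2.44], [-1.37, 4.51], [0.17, 1.92], [-2.96, 2.96]. Speed limits (rad/s): [2.39, 2.39, 3.14, 3.14, 3.14, 3.14, 3.14].

## Interface

Orientations are given as a unit quaternion [w, x, y, z].
In Python, from plant import bot gives the robot as it stands. The module is installed in compiled form; this text tells all that it offers.
- The arm moves only by the tool jog_arm, never from a script. Its argument "commands" is a list of rows, each a list of 7 numbers: the shift along the tool's x, y, z normalised to -1 to 1, where 1 is 0.2 m, then the turn, a rotation vector about the tool's x, y, z normalised to -1 to 1, where 1 is pi rad, then the closure, from 0 (fully open) to 1 (shut). A call has 1 to 8 rows; each row is the pose to reach, as a shift and turn from the pose commanded when the call began, along the tool's axes at that moment, turning the shorter way round; what a row does not reach only later rows make up. A row lasts 1/8 s, in which the tool goes at most 62.5 mm and 10.7 degrees, less where a joint would pass 70% of its speed; a pose out of reach is approached as far as the arm can. A call with a number of a shift or a turn outside -1 to 1 is refused whole. A call with a gripper value outside its range is refused whole. The fingers move at their own pace and stop on an object; "grip_force" is the grip in N (left out, the last holds). Time passes only in rows, so rows that repeat a pose let the fingers close. It gives the time, the measured TCP pose, the force, the opening and the grip force at its end, in the units of the state.
- bot.observe(): the state, without advancing time (a new reading comes with each control period).
- bot.snapshot(name): name is "scene" or "side" or "wrist"; returns the picture (420x560x3 uint8, blue, green, red); there is no depth.
- bot.calibration(name): a dict with "fx", "fy", "cx", "cy" (pixels), "dist_coeffs" ([k1, k2, p1, p2, k3] as OpenCV has them; the pictures are not rectified), "R" (3x3) and "t" (3): a world point X has camera coordinates R X + t; the wrist camera has in their place "mount" (4x4, takes a point from camera to tool coordinates, whose origin is the TCP and whose axes are the flange's). Camera axes: x right, y down, z forward; pixel columns grow to the right and rows downward; lengths in m; the calibration is good to about 2 mm. A picture is of the moment at which its call begins: read the wrist's pose just before it. calibration takes no time and is no camera call.
- bot.hand_in(): hands the job in; it is judged then, once.
The state is a dict: "t": time; "qpos": joint angles; "joint_vel": joint speeds; "joint_torque": joint torques, N m; "tool_pos": TCP position; "eef_rot": TCP orientation; "wrist_force": force on the tool from outside, world axes, zero at the start; "moment": the same for the moment, N m; "width": finger opening in m; "gripper_force": force on a finger pad.
Only numpy, scipy, OpenCV 4.12 (cv2) and the standard library are available. Lean on these libraries where they do the work, as an engineer would, in place of code of your own. Each camera call takes 0.05 s, during which the arm holds its last target. There are 200 camera calls.

## Task

Close the gem dop transfer jig: press down the blue release pad in the middle of the aluminium slide to free its brake and, keeping it pressed, push the slide gently along the rail until its nose rests against the red stop screw on the black headstock. Then let the pad spring up so that the brake holds the slide there. Never drag the slide with the brake on, touch neither the headstock nor the stone in it, pick nothing up and leave everything else on the bench where it is.

Things in the scene. Friction and masses are not known exactly. Their poses are not given: they have to be found in the camera images.
- release_top (a point): centre of the top of the flat blue ribbed release pad in the middle of the slide: 52 mm along the rail x 40 mm across, 68 mm above the bench, 10 mm proud of the slide when up. x axis along the rail towards the stop, z up. Shut fingertips pressing it carry the slide along by friction. A V-block with a brass dop stands on the slide 33 to 55 mm ahead of the pad's centre, 30 mm wide, 99 mm high
- release (a joint): how far the pad is pressed, m: 0 up (brake on), 0.006 fully down. A spring: it begins to give at about 5 N and is fully down at about 7 N. The brake lets go of the rail as the pad goes down (surely free from 0.002 on) and grips again when it comes up; gripping, it holds the slide with about 15 N
- slide (a joint): position along the rail, m, growing towards the stop, of the aluminium slide (110 mm along the rail, 66 mm wide, top 58 mm above the bench). It runs easily (about 1 N) while the pad is pressed
- slide_nose (a point): point on the slide's front face that meets the stop: 55 mm ahead of the pad's centre, 22 mm to the left as seen looking towards the stop (+y), 50 mm above the bench; axes as the pad's
- stop_tip (a point): centre of the rigid end face of the red stop screw, 14 mm across, 50 mm above the bench, that sticks out of the black headstock towards the slide; x axis along the rail away from the slide, z up. The distance from slide_nose to stop_tip along x is the travel left (about 45 to 155 mm at the start)
- headstock: black headstock clamped on the rail, rigid, 66 mm wide, with a V-block up to 99 mm high that holds a steel dop with a red stone pointing at the slide; origin on the rail's centre line at bench height, 43 mm beyond the stop screw's end face; x axis along the rail, away from the slide
- jig: the jig's black base plate, 380 x 90 mm, screwed to the bench, with a steel T rail along its x axis, 40 mm high; origin under its middle
- spare_dop: spare brass dop standing upright on its flat head by the jig, 20 mm across, 50 mm tall; origin at the centre of its underside (bystander, leave alone)
- loupe: folded black pocket loupe lying flat, 46 x 27 mm, 20 mm high; origin under its middle (bystander, leave alone)
- tweezers: steel tweezers lying beside the jig, 118 mm long along their x, 8 mm high; origin under their middle (bystander, leave alone)
- stone_tray: white six-compartment tray of loose cut stones, 80 x 120 mm, 20 mm high; origin under its middle (bystander, leave alone)
- dop_rack: dark wooden block 36 x 150 mm, 30 mm high, with five dops standing in it, 82 mm high in all; origin under its middle (bystander, leave alone)
- glue_bottle: small white bottle with a red cap, 30 mm across, 75 mm tall; origin under its middle (bystander, leave alone)
- calliper: digital calliper lying flat, 236 mm long along its x, about 15 mm high; origin under the middle of its beam (bystander, leave alone)

How it is judged:
On the way, in this order (a step that is already met when the one before it is completed fails the run):
1. the release pad is pressed down while the slide is still well short of the stop (value of joint release above 0.0015 m and x of slide_nose in the frame of stop_tip below -0.025 m), for 0.1 s.
2. the slide's nose rests against the red stop (x of slide_nose in the frame of stop_tip between -0.002 and 0.002 m), for 0.1 s.
At the end, for the whole second after the job is handed in: the slide's nose is against the red stop screw (within 2 mm along the rail), the release pad is up again (within 0.6 mm), and the slide is at rest (all of step 2 and value of joint release below 0.0006 m and velocity of joint slide between -0.005 and 0.005 m/s); the robot touches nothing.
It fails at once if the slide was dragged (faster than 8 mm/s) with its brake on: pad pressed less than 0.5 mm (value of joint release below 0.0005 m and (velocity of joint slide above 0.008 m/s or velocity of joint slide below -0.008 m/s)).
It fails at once if the slide was slammed along at more than 0.35 m/s (velocity of joint slide above 0.35 m/s).
It fails at once if the robot pushed against the headstock or its stone (more than 0.5 N) (contact force between any of the arm, the fingers and headstock above 0.5 N).
It fails at once if a bystander on the bench was moved by more than 15 mm or picked up (distance of any of spare_dop, loupe, tweezers, stone_tray, dop_rack, glue_bottle, calliper from where it was at the start of the episode above 0.015 m).
It also fails if it takes over 38 s, if anything falls off the work surface, if the arm or the gripper's body presses on something with over 40 N, if the wrist force passes 120 N, or if a joint passes its speed limit or range.

## Working session

There is one attempt and no reset: what is moved stays moved. The work goes in short steps, Python scripts to look and compute and a tool call to move; the robot and the scene stay as the last step left them, time stands still between calls to the robot, and variables do not carry over. Pictures are saved under pics/ and viewed, at most 10 in all, crops included, and the job is handed in when it is done.

Besides the shell and the picture viewer there is one more tool, called after "Call:" by a JSON object that holds its "api" and its "payload", one argument or row to a line. jog_arm: Moves the arm, as the interface text tells. Its arguments: {"type":"object","properties":{"commands":{"type":"array","items":{"type":"array","items":{"type":"number"}}},"grip_force":{"type":"number"}},"required":["commands"]}

```bash
mkdir -p pics
python3 - <<'E'
from plant import bot
import cv2
for n in("scene","side"):
    cv2.imwrite(f"pics/{n}0.png",bot.snapshot(n))
    print(n,bot.calibration(n))
s=bot.observe();print(s["t"],s["tool_pos"],s["eef_rot"],bot.finger_overhang)
E
```

```text
scene {'fx': 389.5231836190292, 'fy': 389.5231836190292, 'cx': 275.7064790975369, 'cy': 212.1132823459303, 'dist_coeffs': array([-0.05065733,  0.        ,  0.        ,  0.        ,  0.        ]), 'R': array([[ 4.12969027e-01,  9.10744652e-01, -8.72766019e-04],
       [ 7.77248481e-01, -3.52935545e-01, -5.20885113e-01],
       [-4.74701361e-01,  2.14431062e-01, -8.53626346e-01]]), 't': array([-0.25390795, -0.38955494,  1.50029995])}
side {'fx': 482.30298817623964, 'fy': 482.30298817623964, 'cx': 278.37404957194815, 'cy': 216.20463866012142, 'dist_coeffs': array([0.00394761, 0.        , 0.        , 0.        , 0.        ]), 'R': array([[-0.84654784, -0.53222293,  0.00977313],
       [-0.3652365 ,  0.56738896, -0.73801902],
       [ 0.38724548, -0.6283379 , -0.67470914]]), 't': array([0.47965732, 0.25451295, 1.17070924])}
0.1 [ 0.20243268 -0.64340014  0.23878302] [-7.95595781e-04  9.88405999e-01  1.51831868e-01 -1.80353847e-04] 0.017
```

View pics/scene0.png

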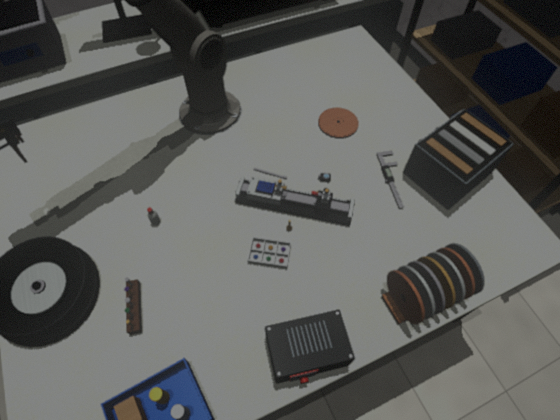

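View pics/side0.png

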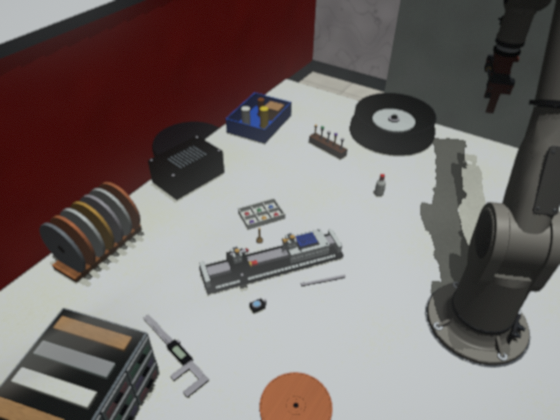

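The scene view shows the blue pad near (265,187) and the headstock near (322,197). In the side view the pad is near (307,240) and the red stop near (254,262). Next I'll measure both.

```bash
cat > h.py <<'E'
import numpy as np, cv2
from plant import bot
def ray(n,uv,pose=None):
    c=bot.calibration(n);K=np.array([[c["fx"],0,c["cx"]],[0,c["fy"],c["cy"]],[0,0,1]])
    p=cv2.undistortPoints(np.array([[uv]],float),K,c["dist_coeffs"])[0,0]
    d=np.array([*p,1.])
    if pose is not None:
        from scipy.spatial.transform import Rotation as Ro
        R=Ro.from_quat(np.roll(pose[1],-1)).as_matrix();M=c["mount"]
        return R@M[:3,3]+pose[0],R@M[:3,:3]@d
    return -c["R"].T@c["t"],c["R"].T@d
def onz(n,uv,z,pose=None):
    o,d=ray(n,uv,pose);return o+d*(z-o[2])/d[2]
def blobs(m,amin):
    k,l,s,c=cv2.connectedComponentsWithStats(m.astype(np.uint8))
    return [(c[i].round(1).tolist(),int(s[i,4]),i) for i in range(1,k) if s[i,4]>=amin],l
E
python3 - <<'E'
from h import *
for n,roi in(("scene",(160,230,225,365)),("side",(220,300,195,350))):
    im=cv2.imread(f"pics/{n}0.png");hsv=cv2.cvtColor(im,cv2.COLOR_BGR2HSV).astype(int)
    R=np.zeros(im.shape[:2],bool);R[roi[0]:roi[1],roi[2]:roi[3]]=1
    for nm,m,a in(("blue",(abs(hsv[...,0]-115)<12)&(hsv[...,1]>120)&(hsv[...,2]>40),30),("red",((hsv[...,0]<6)|(hsv[...,0]>172))&(hsv[...,1]>140)&(hsv[...,2]>60),3)):
        b,l=blobs(m&R,a)
        for c,A,i in b:print(n,nm,c,A,onz(n,c,.068 if nm=="blue" else .05).round(4))
    r=roi;cv2.imwrite(f"pics/{n}c.png",cv2.resize(im[r[0]:r[1],r[2]:r[3]],None,fx=5,fy=5,interpolation=cv2.INTER_CUBIC))
a=cv2.imread("pics/scenec.png");b=cv2.imread("pics/sidec.png")
w=700
f=lambda x:x[:290,:w] if 0 else cv2.resize(x,(w,int(x.shape[0]*w/x.shape[1])))
o=np.vstack([f(a),f(b)]);print(o.shape);cv2.imwrite("pics/both.png",cv2.resize(o,(int(o.shape[1]*600/o.shape[0]),600)))
E
```

```text
scene blue [264.5, 186.9] 60 [0.4587 0.032  0.068 ]
scene red [313.5, 192.5] 4 [0.5315 0.1702 0.05  ]
side blue [305.9, 239.1] 133 [0.4561 0.0402 0.068 ]
side red [253.5, 262.5] 8 [0.5354 0.1704 0.05  ]
(711, 700, 3)
```

View pics/both.png

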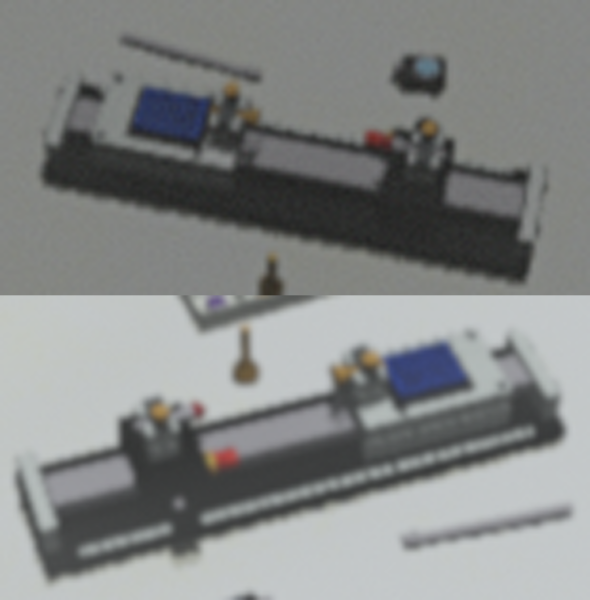

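```bash
cat >> h.py <<'E'
from scipy.spatial.transform import Rotation as Ro
def rel(P,ang=None,s=None):
    "shift (units of .2 m) and z turn (units of pi) to world TCP P, tool x at world angle ang deg, tool down"
    s=s or bot.observe();R=Ro.from_quat(np.roll(s["eef_rot"],-1))
    sh=R.inv().apply(np.array(P)-s["tool_pos"])/.2
    t=[0,0,0]
    if ang is not None:
        a=np.radians(ang);T=np.array([[np.cos(a),np.sin(a),0],[np.sin(a),-np.cos(a),0],[0,0,-1.]])
        t=(R.inv()*Ro.from_matrix(T)).as_rotvec()/np.pi
    print("rel",sh.round(4),np.round(t,4))
E
python3 - <<'E'
from h import *
f=590/140*1.0;g=[]
for c in((43,183),(525,280)):
    g.append(onz("scene",(225+c[0]/(590/140),160+c[1]/(590/140)),.005)); print(g[-1].round(3))
d=g[1]-g[0];print("ang",np.degrees(np.arctan2(d[1],d[0])),np.hypot(d[0],d[1]))
print(bot.calibration("wrist"))
rel((.42,-.35,.30),53);rel((.47,.06,.30),53)
E
```

```text
[ 0.438 -0.065  0.005]
[0.668 0.232 0.005]
ang 52.303689301369424 0.37607674843150773
{'fx': 345.80578287209835, 'fy': 345.80578287209835, 'cx': 283.9473568522167, 'cy': 210.79679206039518, 'dist_coeffs': array([-0.00812958,  0.        ,  0.        ,  0.        ,  0.        ]), 'mount': array([[-5.58323098e-04, -9.68025662e-01, -2.50850563e-01,
         6.81135445e-02],
       [ 9.99999454e-01, -3.19028298e-04, -9.94596985e-04,
        -8.36920450e-04],
       [ 8.82766977e-04, -2.50850982e-01,  9.68025313e-01,
        -1.46026451e-01],
       [ 0.00000000e+00,  0.00000000e+00,  0.00000000e+00,
         1.00000000e+00]])}
rel [ 1.478  -1.0734 -0.3045] [-5.000e-04 -1.000e-04 -1.974e-01]
rel [ 2.3317 -2.9538 -0.3015] [-5.000e-04 -1.000e-04 -1.974e-01]
```

Call:
{"api": "jog_arm", "payload": {
  "commands": [
    [0.25,-0.18,-0.1,0,0,-0.05,1],
    [0.5,-0.36,-0.2,0,0,-0.1,1],
    [0.75,-0.54,-0.3,0,0,-0.15,1],
    [1,-0.72,-0.3,0,0,-0.197,1],
    [1,-0.98,-0.3,0,0,-0.197,1],
    [1,-0.98,-0.3,0,0,-0.197,1]
  ]
}}

```text
t: 0.85
tool_pos: [0.3345, -0.393, 0.2994]
eef_rot: [-0.001, 0.894, 0.448, -0.0]
wrist_force: [0.3, -0.9, 0.3]
width: 0.0311
gripper_force: 0.0
```

Run:
```python
from h import *
s=bot.observe();print(s["t"],s["qpos"],s["tool_pos"],s["eef_rot"],s["width"]);rel((.42,-.30,.30),52.3);rel((.45,.03,.30),52.3)
```

```text
0.85 [ 0.93141024  0.17160023 -0.21152041  1.84442625  0.03945361  1.13159188
  0.06378772] [ 0.33446184 -0.39299449  0.29936388] [-9.42733536e-04  8.94150108e-01  4.47766241e-01 -2.99330003e-04] 0.03114447272561896
rel [ 0.6285  0.0639 -0.0031] [-0.0006 -0.0001  0.005 ]
rel [ 2.0396e+00 -8.0430e-01 -1.0000e-03] [-0.0006 -0.0001  0.005 ]
```

Call:
{"api": "jog_arm", "payload": {
  "commands": [
    [0.3,0,0,0,0,0.005,1],
    [0.6,0,0,0,0,0.005,1],
    [0.85,-0.15,0,0,0,0.005,1],
    [1,-0.4,0,0,0,0.005,1],
    [1,-0.4,0,0,0,0.005,1]
  ]
}}

```text
t: 1.48
tool_pos: [0.3907, -0.1867, 0.2997]
eef_rot: [0.0, 0.898, 0.44, -0.0]
wrist_force: [-0.3, -0.8, 0.3]
width: 0.0004
gripper_force: 0.0
```

Call:
{"api": "jog_arm", "payload": {
  "commands": [
    [0.28,-0.1,0,0,0,0,1],
    [0.55,-0.2,0,0,0,0,1],
    [0.8,-0.3,0,0,0,0,1],
    [1,-0.4,0,0,0,0,1],
    [1,-0.4,0,0,0,0,1],
    [1,-0.4,0,0,0,0,1]
  ]
}}

```text
t: 2.22
tool_pos: [0.4519, 0.0159, 0.2994]
eef_rot: [-0.0, 0.899, 0.438, -0.0]
wrist_force: [-0.9, -0.9, -0.8]
width: 0.0005
gripper_force: 0.0
```

Run:
```python
from h import *
s=bot.observe();im=bot.snapshot("wrist");cv2.imwrite("pics/w1.png",im)
np.savez("w1.npz",p=s["tool_pos"],q=s["eef_rot"]);P=(s["tool_pos"],s["eef_rot"])
print(s["t"],s["tool_pos"],s["eef_rot"],s["width"],s["wrist_force"])
hsv=cv2.cvtColor(im,cv2.COLOR_BGR2HSV).astype(int)
m=(abs(hsv[...,0]-115)<12)&(hsv[...,1]>120)&(hsv[...,2]>40)
b,l=blobs(m,300)
for c,A,i in b:
    r=cv2.minAreaRect(np.argwhere(l==i)[:,::-1].astype(np.float32));print("blue",c,A,r)
    bp=np.array([onz("wrist",x,.068,P) for x in cv2.boxPoints(r)]);print(bp.round(4),bp.mean(0))
m=((hsv[...,0]<6)|(hsv[...,0]>172))&(hsv[...,1]>140)&(hsv[...,2]>60)
for c,A,i in blobs(m,20)[0]:print("red",c,A,onz("wrist",c,.05,P).round(4))
```

```text
2.225 [0.45193074 0.01593226 0.29943547] [-1.88080601e-05  8.99201880e-01  4.37533937e-01 -1.79528324e-04] 0.00046296150045536347 [-0.86770137 -0.87609299 -0.78444256]
blue [276.7, 162.6] 1114 ((277.0, 166.5), (47.0, 36.0), 90.0)
[[0.4584 0.0694 0.068 ]
 [0.4888 0.0456 0.068 ]
 [0.4575 0.0049 0.068 ]
 [0.426  0.0296 0.068 ]] [0.45769366 0.03738585 0.068     ]
red [254.0, 16.1] 218 [0.5342 0.1727 0.05  ]
red [454.4, 74.9] 124 [ 0.6675 -0.0043  0.05  ]
red [421.5, 143.8] 106 [ 0.6002 -0.0442  0.05  ]
```

View pics/w1.png

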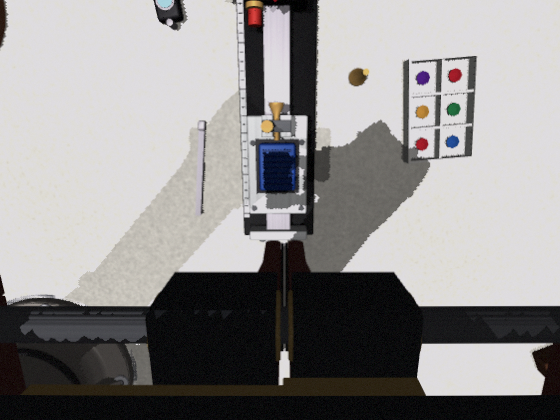

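The wrist view shows the pad at (277,166), which puts it at world (0.458, 0.037). The red stop screw is at (254,16), with the rail running straight up the picture.

Run:
```python
from h import *
d=np.load("w1.npz");P=(d["p"],d["q"]);u=np.array([np.cos(np.radians(52.3)),np.sin(np.radians(52.3)),0])
pad=np.array([.4577,.0374,.068])
for r in(24,26,28):
    e=onz("wrist",(254,r),.053,P);print(r,e.round(4),"travel",(e-pad)@u-.055)
im=cv2.imread("pics/w1.png");print(im[18:34,254].tolist())
c=pad-.003*u
rel((c[0],c[1],.105),52.3)
```

```text
24 [0.5292 0.1662 0.053 ] travel 0.09064626201809281
26 [0.528  0.1647 0.053 ] travel 0.08876768991536546
28 [0.5268 0.1633 0.053 ] travel 0.08688442392767107
[[64, 68, 215], [65, 69, 216], [63, 67, 207], [55, 57, 183], [63, 66, 213], [54, 59, 192], [18, 20, 80], [9, 11, 46], [4, 2, 39], [16, 19, 36], [22, 24, 23], [24, 23, 25], [20, 20, 22], [27, 21, 26], [21, 21, 20], [26, 23, 24]]
rel [ 0.0896 -0.0434  0.9721] [-0.0001  0.0001 -0.0026]
```

Call:
{"api": "jog_arm", "payload": {
  "commands": [
    [0.09,-0.043,0.25,0,0,-0.002,1],
    [0.09,-0.043,0.5,0,0,-0.002,1],
    [0.09,-0.043,0.75,0,0,-0.002,1],
    [0.09,-0.043,0.92,0,0,-0.002,1],
    [0.09,-0.043,0.97,0,0,-0.002,1],
    [0.09,-0.043,0.97,0,0,-0.002,1]
  ]
}}

```text
t: 3.02
tool_pos: [0.4559, 0.0364, 0.1058]
eef_rot: [0.0, 0.898, 0.441, -0.0]
wrist_force: [-0.0, -0.1, 0.2]
width: 0.0005
gripper_force: 0.0
```

Run:
```python
from h import *
s=bot.observe();cv2.imwrite("pics/w2.png",bot.snapshot("wrist"))
print(s["t"],s["tool_pos"],s["eef_rot"],s["width"],s["wrist_force"])
```

```text
3.025 [0.45590992 0.03636823 0.10581197] [ 4.46045785e-05  8.97669414e-01  4.40669475e-01 -1.88932587e-04] 0.0005463961847663083 [-0.00206184 -0.11544073  0.23722764]
```

View pics/w2.png

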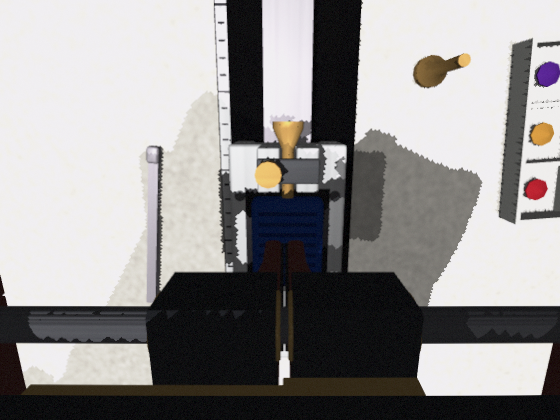

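The fingertips at (285,245) are centred over the pad and clear of the V-block, whose near edge is at row 190. Next I'll press straight down.

Call:
{"api": "jog_arm", "payload": {
  "commands": [
    [0,0,0.05,0,0,0,1],
    [0,0,0.09,0,0,0,1],
    [0,0,0.105,0,0,0,1],
    [0,0,0.115,0,0,0,1],
    [0,0,0.115,0,0,0,1]
  ]
}}

```text
t: 3.7
tool_pos: [0.4558, 0.0374, 0.0829]
eef_rot: [0.0, 0.897, 0.441, 0.0]
wrist_force: [-1.0, -0.6, 5.6]
width: 0.0006
gripper_force: 2.6
```

Call:
{"api": "jog_arm", "payload": {
  "commands": [
    [0,0,0.01,0,0,0,1],
    [0,0,0.02,0,0,0,1],
    [0,0,0.025,0,0,0,1],
    [0,0,0.025,0,0,0,1]
  ]
}}

```text
t: 4.2
tool_pos: [0.4569, 0.0388, 0.0792]
eef_rot: [0.0, 0.897, 0.442, 0.002]
wrist_force: [-2.8, 3.1, 16.3]
width: 0.0005
gripper_force: 8.5
```

Call:
{"api": "jog_arm", "payload": {
  "commands": [
    [0.02,0,0,0,0,0,1],
    [0.05,0,0,0,0,0,1],
    [0.08,0,0,0,0,0,1],
    [0.11,0,0,0,0,0,1],
    [0.14,0,0,0,0,0,1],
    [0.16,0,0,0,0,0,1],
    [0.17,0,0,0,0,0,1],
    [0.17,0,0,0,0,0,1]
  ]
}}

```text
t: 5.2
tool_pos: [0.4779, 0.0659, 0.0793]
eef_rot: [0.0, 0.897, 0.442, 0.002]
wrist_force: [-1.4, 2.1, 13.8]
width: 0.0004
gripper_force: 7.2
```

Run:
```python
from h import *
s=bot.observe();cv2.imwrite("pics/w3.png",bot.snapshot("wrist"))
print(s["t"],s["tool_pos"],s["wrist_force"])
```

```text
5.2 [0.47792391 0.06586438 0.07925502] [-1.4272301   2.06081012 13.82714293]
```

View pics/w3.png

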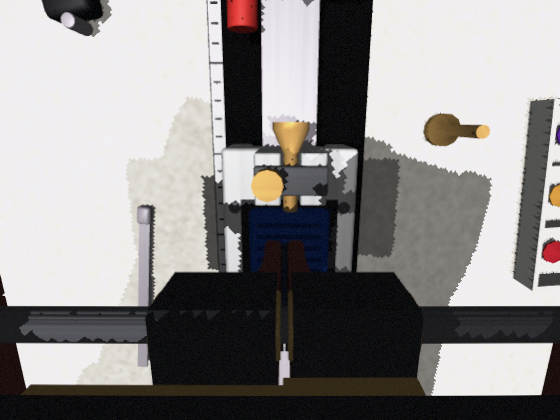

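The slide came along with the fingers: its front edge is at row 147 and the screw end at row 30. I'll carry on.

Call:
{"api": "jog_arm", "payload": {
  "commands": [
    [0.03,0,0,0,0,0,1],
    [0.07,0,0,0,0,0,1],
    [0.11,0,0,0,0,0,1],
    [0.15,0,0,0,0,0,1],
    [0.19,0,0,0,0,0,1],
    [0.22,0,0,0,0,0,1],
    [0.23,0,0,0,0,0,1],
    [0.23,0,0,0,0,0,1]
  ]
}}

```text
t: 6.25
tool_pos: [0.5061, 0.1023, 0.0793]
eef_rot: [0.0, 0.897, 0.442, 0.002]
wrist_force: [-1.1, 0.9, 11.9]
width: 0.0005
gripper_force: 6.2
```

Run:
```python
from h import *
s=bot.observe();im=bot.snapshot("wrist");cv2.imwrite("pics/w4.png",im)
print(s["t"],s["tool_pos"],s["wrist_force"]);P=(s["tool_pos"],s["eef_rot"])
for r in range(60,160,4):print(r,im[r,240].tolist(),onz("wrist",(240,r),.055,P).round(4))
```

```text
6.25 [0.50614923 0.10226183 0.07930636] [-1.05083781  0.89229014 11.89635695]
60 [74, 70, 72] [0.5481 0.1912 0.055 ]
64 [79, 75, 77] [0.547  0.1899 0.055 ]
68 [82, 78, 80] [0.5459 0.1885 0.055 ]
72 [79, 77, 79] [0.5448 0.1872 0.055 ]
76 [80, 76, 78] [0.5437 0.1858 0.055 ]
80 [79, 75, 77] [0.5426 0.1845 0.055 ]
84 [30, 47, 51] [0.5415 0.1831 0.055 ]
88 [137, 232, 239] [0.5404 0.1817 0.055 ]
92 [137, 232, 240] [0.5392 0.1804 0.055 ]
96 [109, 192, 206] [0.5381 0.179  0.055 ]
100 [51, 54, 198] [0.537  0.1776 0.055 ]
104 [80, 85, 236] [0.5358 0.1762 0.055 ]
108 [79, 82, 236] [0.5347 0.1748 0.055 ]
112 [77, 82, 235] [0.5335 0.1734 0.055 ]
116 [78, 82, 236] [0.5323 0.172  0.055 ]
120 [77, 81, 236] [0.5312 0.1705 0.055 ]
124 [77, 81, 236] [0.53   0.1691 0.055 ]
128 [63, 68, 212] [0.5288 0.1677 0.055 ]
132 [24, 26, 98] [0.5276 0.1662 0.055 ]
136 [13, 11, 14] [0.5264 0.1648 0.055 ]
140 [14, 13, 13] [0.5252 0.1633 0.055 ]
144 [52, 51, 50] [0.524  0.1618 0.055 ]
148 [110, 108, 108] [0.5228 0.1603 0.055 ]
152 [231, 231, 230] [0.5216 0.1589 0.055 ]
156 [233, 231, 230] [0.5204 0.1574 0.055 ]
```

View pics/w4.png

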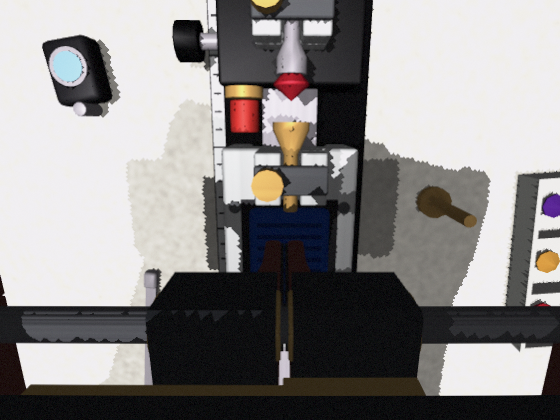

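About 9 mm is left between the screw end at row 131 and the nose at row 147, so I'll approach slowly.

Call:
{"api": "jog_arm", "payload": {
  "commands": [
    [0.01,0,0,0,0,0,1],
    [0.02,0,0,0,0,0,1],
    [0.03,0,0,0,0,0,1],
    [0.035,0,0,0,0,0,1],
    [0.04,0,0,0,0,0,1],
    [0.04,0,0,0,0,0,1]
  ]
}}

```text
t: 7.05
tool_pos: [0.5106, 0.108, 0.0793]
eef_rot: [0.0, 0.897, 0.442, 0.002]
wrist_force: [-3.2, 0.6, 14.9]
width: 0.0008
gripper_force: 7.0
```

Call:
{"api": "jog_arm", "payload": {
  "commands": [
    [0.005,0,0,0,0,0,1],
    [0.01,0,0,0,0,0,1],
    [0.01,0,0,0,0,0,1]
  ]
}}

```text
t: 7.42
tool_pos: [0.5107, 0.1082, 0.0792]
eef_rot: [0.001, 0.897, 0.441, -0.0]
wrist_force: [-6.0, -2.7, 18.9]
width: 0.0007
gripper_force: 9.6
```

The TCP has stalled and a reaction force of about 6 N has built up along the rail. I'll check the gap in the picture before releasing.

Run:
```python
from h import *
s=bot.observe();im=bot.snapshot("wrist")
cv2.imwrite("pics/w5.png",cv2.resize(im[60:220,190:390],None,fx=3,fy=3))
print(s["t"],s["tool_pos"],s["wrist_force"])
```

```text
7.425 [0.51071995 0.10815446 0.07918481] [-6.04867543 -2.68306908 18.9394789 ]
```

View pics/w5.png

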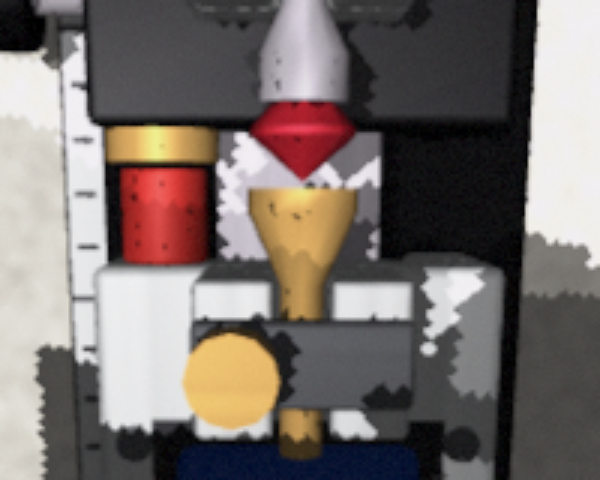

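The crop shows the red screw end meeting the slide's front face at crop row 263, with no gap. I'll lift straight up, slowly at first.

Call:
{"api": "jog_arm", "payload": {
  "commands": [
    [0,0,-0.01,0,0,0,1],
    [0,0,-0.02,0,0,0,1],
    [0,0,-0.03,0,0,0,1],
    [0,0,-0.045,0,0,0,1],
    [0,0,-0.07,0,0,0,1],
    [0,0,-0.15,0,0,0,1],
    [0,0,-0.3,0,0,0,1],
    [0,0,-0.3,0,0,0,1]
  ]
}}

```text
t: 8.48
tool_pos: [0.5122, 0.1093, 0.1403]
eef_rot: [0.001, 0.897, 0.441, 0.002]
wrist_force: [0.8, 0.3, 0.1]
width: 0.0005
gripper_force: 0.0
```

Run:
```python
from h import *
s=bot.observe();im=bot.snapshot("wrist")
cv2.imwrite("pics/w6.png",im)
print(s["t"],s["tool_pos"],s["wrist_force"])
```

```text
8.475 [0.5121904  0.10927904 0.14033189] [0.82820395 0.26842892 0.13815812]
```

View pics/w6.png

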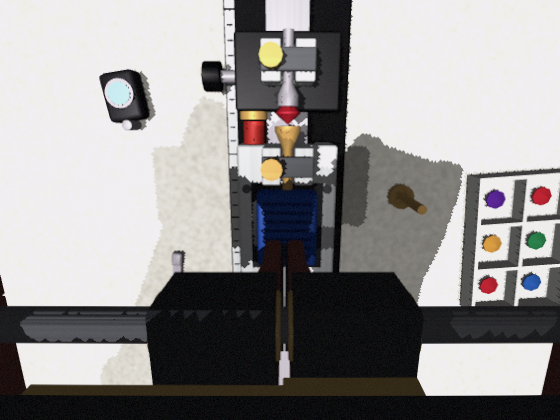

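The fingers are clear. The nose still rests against the red screw at about (253,144), and the bystanders in view haven't moved. I'll hand it in now.

```bash
python3 -c "
from plant import bot
print(bot.hand_in())"
```

```text
the job is handed in; nothing more can be done
None
```

The jig is closed and handed in: the slide's nose rests against the red stop screw, the pad has been let go to spring up, and the arm is clear of everything (about 8.5 s used; the hand-in gave no verdict).

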